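# Drive the seized pin out of the clamp hinge

## Robot

A 6-joint arm with a two-finger parallel gripper is mounted at the origin on a cart in front of the work surface, level with it; the furniture and walls round the work are solid. World frame = base frame: x ahead of the robot, y to its left, z up, the work surface at z = 0. Lengths are in mm, angles in rad, forces in N, time in s.
With the tool pointing down it reaches from about 275 to 1000 mm from the base axis. Payload 8.4 kg.
Tool frame: the origin (TCP) lies midway between the tips of the shut fingers; the grasp point (between the pads) lies 19 mm behind it; z points along the fingers, y is the direction in which the jaws open and shut (so a half turn about z gives the same grasp; the last joint's range is limited). The gripper opens to 85 mm and grips with 20 to 120 N. Pads are 22 mm wide; open, the fingers measure 114 mm over their backs; the gripper's body (76 mm by 85 mm) begins 54 mm behind the grasp point. The pads swing forward as they close: fully open they stand 13 mm farther back than shut.
Start: joints at [-1.223, 0.353, 1.633, -0, 1.155, -0.002], TCP at [214.192, -587.154, 231.281] pointing down, gripper open.
Joint ranges: [-2.63, 2.63], [-0.92, 2.1], [0.06, 2.66], [-1.3, 4.44], [0, 2.69], [-3.02, 3.02]. Speed limits (rad/s): [2.22, 2.22, 2.79, 3.14, 3.14, 3.14].

## Interface

Orientations are given as [roll, pitch, yaw] about the fixed x, y, z axes, in that order (R = Rz(yaw) Ry(pitch) Rx(roll)).
In Python, from rig import r gives the robot as it stands. The module is installed in compiled form; this text tells all that it offers.
- The arm moves only by the tool drive_tool, never from a script. Its argument "moves" is a list of rows, each a list of 3 entries, a list of its own where there are three numbers: the closure, from 0 (fully open) to 1 (shut), then the shift along the tool's x, y, z in cm, then the turn about the tool's z in degrees. In form: [[claw, [dx, dy, dz], roll], ...]. A call has 1 to 12 rows; each row is the pose to reach, as a shift and turn from the pose measured when the call began, along the tool's axes at that moment; what a row does not reach only later rows make up. A row lasts 1/8 s, in which the tool goes at most 62.5 mm and 10.7 degrees, less where a joint would pass 70% of its speed; a pose out of reach is approached as far as the arm can. A call with a gripper value outside its range is refused whole. The fingers move at their own pace and stop on an object; "grip_force" is the grip in N (left out, the last holds). Time passes only in rows, so rows that repeat a pose let the fingers close. It gives the time, the measured TCP pose, the force and the opening at its end, in the units of the state.
- r.sense(): the state, without advancing time (a new reading comes with each control period).
- r.grab_frame(name): name is "scene" or "top"; returns a dict with "color" (400x640x3 uint8, red, green, blue), "fx", "fy", "cx", "cy" (pixels), "pose" (4x4, takes a point from camera to world coordinates). Camera axes: x right, y up, looking along -z (the intrinsics and any distortion apply to the point x, -y, -z); pixel columns grow to the right and rows downward; lengths in mm; the calibration is good to about 2 mm. A picture is of the moment at which its call begins. There is no depth.
- r.sign_off(): hands the job in, once; it reports no verdict.
Trained networks look in the newest picture that a camera, given by its name, has taken for a name from the list of things; names that differ only in an ending like _2 or _b are one class to them, and where a whole thing is asked for, a point or a joint stands for the part that bears it (a point fixed in the world has none). Each returns a list of dicts, best first, with "score" (0 to 1); they miss things now and then, are a little off and sometimes report something else, mostly with a low value. They report only what shows in the picture. A call takes as long as a camera call.
- r.outline_of(thing, camera): "mask" (400x640 bool, what is visible of it) and "at" ([column, row] in pixels, amid what is visible of it).
- r.spot_point(thing, camera): "at" ([column, row] in pixels: a listed point, or the origin of a listed thing).
The state is a dict: "clock": time; "qpos": joint angles; "qvel": joint speeds; "joint_efforts": joint torques, N m; "eef_pos": TCP position; "tcp_rot": TCP orientation; "contact_force": force on the tool from outside, world axes, zero at the start; "wrist_torque": the same for the moment, N m; "opening": opening from 0.0 (shut) to 1.0 (fully open).
Only numpy, scipy, OpenCV 4.12 (cv2) and the standard library are available. Lean on these libraries where they do the work, as an engineer would, in place of code of your own. Each camera call takes 0.05 s, during which the arm holds its last target.

## Task

The headed hinge pin in the little bench clevis has seized. Set the wooden tray under the side where the pin's head sits, pick up the punch whose nose fits the bore and push the pin out with it from the far side, so that it drops straight into the tray and never onto the worktop; then lay the punch down on the worktop. Do not tip or shift the spray bottle or the paste cup.

Things in the scene. Friction and masses are not known exactly. Their poses are not given: they have to be found in the camera images.
- clevis: Fixed hinge bracket, heading varies. Base plate 44 x 90 x 10 mm (x by y); two grey cheeks with a steel eye between, together 44 mm along x, 44 mm wide, 76 mm high; a 12 mm swing bolt with hex nut stands up from the middle to 116 mm. Origin: centre of its underside on the worktop, z up. A 12 mm round bore runs through it along x, y=0, z=55 mm. The pin's head is at the +x face; it leaves toward +x.
- bore_mouth (a point): Centre of the open bore mouth in the clevis's -x face, where the punch must enter (along the clevis's +x). Axes as the clevis. A sprung screw inside clamps the pin: pushing takes 5 to 20 N. With the punch tip about 40 mm inside this mouth the pin's tail has passed the screw and the pin is free to tip out; push up to 10 mm more to be sure.
- bore_exit (a point): Centre of the bore in the clevis's +x face, under the pin's head, 55 mm above the worktop. Axes as the clevis. The pin drops out here, landing within 75 mm beyond this face (+x).
- hinge_pin: Steel pin, shaft 10 mm diameter, 39 mm long, with a 16 mm flat head 3 mm thick at its +x end. Origin in the middle of the shaft on its axis; x along the shaft toward the head. At the start it sits in the bore with the head against the +x face of the clevis, its tail 5 mm inside the -x mouth and its axis 54 mm above the worktop.
- thin_punch: Loose drift punch, 120 g, lying on the worktop. Square shank 14 x 14 mm, 80 mm long (x=-40 to +40 mm), a 4 mm stub behind it; in front a 13 mm taper, then a straight nose 6 mm thick ending at x=+105 mm. Origin: centre of the shank's underside; the axis is 7 mm above it; x points to the nose. It balances some 10 mm ahead of the origin. This one fits the bore.
- thick_punch: The other punch, same shank and length and same frame, but a nose 13 mm thick, too thick for the bore. It may be left where it is. The two may swap places.
- parts_tray: Loose open square wooden tray of 180 g, 100 x 100 mm outside, 26 mm high, walls and floor 8 mm thick, so a wall can be gripped from above. Origin: centre of its underside, x and y along its sides, z up. It fits flat against the +x side of the clevis.
- mist_bottle: Standing small spray bottle, 36 mm across, 129 mm high; origin at the centre of its underside. Leave it alone.
- paste_cup_3: Plastic cup with paste, 63 mm across, 36 mm high; origin at the centre of its underside. Leave it alone.

How it is judged (in metres and radians):
On the way:
1. the thin punch is pushing the pin and has started it by 6 mm or more (x of hinge_pin in the frame of clevis above 0.0085 m and z of hinge_pin in the frame of clevis above 0.045 m and contact force between thin_punch and hinge_pin above 1 N), for 0.05 s.
At the end, for the whole second after the job is handed in: The pin lies at rest inside the tray (its middle within 42 mm of the tray's centre along both sides, below 35 mm height), the tray stands flat on the worktop, and the thin punch lies at rest on the worktop (x of hinge_pin in the frame of parts_tray between -0.042 and 0.042 m and y of hinge_pin in the frame of parts_tray between -0.042 and 0.042 m and height (world z) of hinge_pin below 0.035 m and linear speed of each of hinge_pin, parts_tray, thin_punch below 0.02 m/s and height (world z) of parts_tray below 0.004 m and angle between parts_tray's own z axis and vertical below 0.06 rad and height (world z) of thin_punch between -0.005 and 0.017 m); the robot touches nothing.
It fails at once if the pin fell onto the worktop beside the tray (height (world z) of hinge_pin below 0.02 m and (x of hinge_pin in the frame of parts_tray above 0.05 m or x of hinge_pin in the frame of parts_tray below -0.05 m or y of hinge_pin in the frame of parts_tray above 0.05 m or y of hinge_pin in the frame of parts_tray below -0.05 m)).
It fails at once if a bystander was tipped or shifted by more than 30 mm (distance of any of mist_bottle, paste_cup_3 from where it was at the start of the episode above 0.03 m or angle between any of mist_bottle, paste_cup_3's own z axis and vertical above 0.3 rad).
It also fails if it takes over 72 s, if anything falls off the work surface, if the arm or the gripper's body presses on something with over 40 N, if the wrist force passes 120 N, or if a joint passes its speed limit or range.

## Working session

There is one attempt and no reset: what is moved stays moved. The work goes in short steps, Python scripts to look and compute and a tool call to move; the robot and the scene stay as the last step left them, time stands still between calls to the robot, and variables do not carry over. Pictures are saved under pics/ and viewed, and the job is handed in when it is done.

Besides the shell and the picture viewer there is one more tool, called by a JSON object that holds its "fn" and its "kwargs". drive_tool: Moves the arm, as the interface text tells. Its arguments: {"type":"object","properties":{"moves":{"type":"array"},"grip_force":{"type":"number"}},"required":["moves"]}

```bash
mkdir -p pics; python3 - <<'E'
from rig import r
import cv2,numpy as np
print(r.sense())
for c in("scene","top"):
    f=r.grab_frame(c); cv2.imwrite(f"pics/{c}0.png",f["color"][:,:,::-1]); print(c,{k:f[k] for k in f if k!="color"})
    for t in["clevis","bore_mouth","bore_exit","hinge_pin","thin_punch","thick_punch","parts_tray","mist_bottle","paste_cup_3"]:
        print(t,[(np.round(d["at"],1).tolist(),round(d["score"],2)) for d in r.spot_point(t,c)[:3]],[(np.round(d["at"],1).tolist(),round(d["score"],2),int(d["mask"].sum())) for d in r.outline_of(t,c)[:3]])
E
```

```text
{'clock': 0.0, 'qpos': array([-1.22342026e+00,  3.53671156e-01,  1.63415168e+00, -3.88493353e-06,
        1.15518995e+00, -2.39490148e-03]), 'qvel': array([ 2.60669822e-04, -6.12636039e-05, -2.51060404e-04, -1.05964674e-03,
       -1.37160031e-03,  2.19806753e-04]), 'joint_efforts': array([-3.07400978e-04, -6.05255485e+01, -3.42062795e+01,  1.31449456e-04,
        9.45640204e-03, -1.20359752e-05]), 'eef_pos': array([ 214.01350757, -586.70061588,  230.5398007 ]), 'tcp_rot': array([-3.14017252e+00,  1.50899773e-07,  3.49772535e-01]), 'contact_force': array([-1.18302669,  0.28918956, -0.11832491]), 'wrist_torque': array([0.01903119, 0.01302098, 0.01061711]), 'opening': 0.999693326084972}
scene {'fx': 494.0119861348798, 'fy': 494.0119861348798, 'cx': 319.2819410808147, 'cy': 203.18963768871498, 'pose': array([[-7.56894813e-01,  3.78415028e-01, -5.32834223e-01,
        -5.56199515e+01],
       [-6.53235388e-01, -4.62815660e-01,  5.99237177e-01,
         9.21487703e+02],
       [-1.98436693e-02,  8.01625681e-01,  5.97496859e-01,
         6.90673753e+02],
       [ 0.00000000e+00,  0.0000000
[... 1048 characters left out ...]
         9.06264119e+02],
       [ 0.00000000e+00,  0.00000000e+00,  0.00000000e+00,
         1.00000000e+00]])}
clevis [([359.7, 216.9], 0.68), ([307.6, 195.9], 0.67)] [([305.0, 199.9], 0.96, 742)]
bore_mouth [([316.3, 191.4], 0.98)] [([308.8, 199.5], 0.92, 735)]
bore_exit [([300.1, 199.4], 0.71)] [([308.1, 196.8], 0.88, 713)]
hinge_pin [([268.8, 139.5], 0.48)] []
thin_punch [([358.9, 216.5], 0.66)] [([361.9, 211.2], 0.8, 317)]
thick_punch [([395.9, 211.3], 0.63)] [([395.2, 202.6], 0.84, 405)]
parts_tray [([254.6, 189.0], 0.95)] [([254.4, 190.8], 0.88, 1981)]
mist_bottle [([268.7, 142.3], 0.63)] [([265.9, 135.0], 0.79, 320)]
paste_cup_3 [([387.0, 256.9], 0.72)] [([386.4, 260.1], 0.71, 638)]
```

```bash
python3 - <<'E'
import cv2
a=cv2.imread("pics/top0.png")[90:290,210:450]
cv2.imwrite("pics/top0c.png",cv2.resize(a,None,fx=3,fy=3,interpolation=cv2.INTER_CUBIC)[:600,:720])
a=cv2.imread("pics/scene0.png")[150:320,200:450]
cv2.imwrite("pics/scene0c.png",cv2.resize(a,None,fx=3.2,fy=3.2,interpolation=cv2.INTER_CUBIC)[:600,:800])
E
```

```text
(no output)
```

View pics/top0c.png

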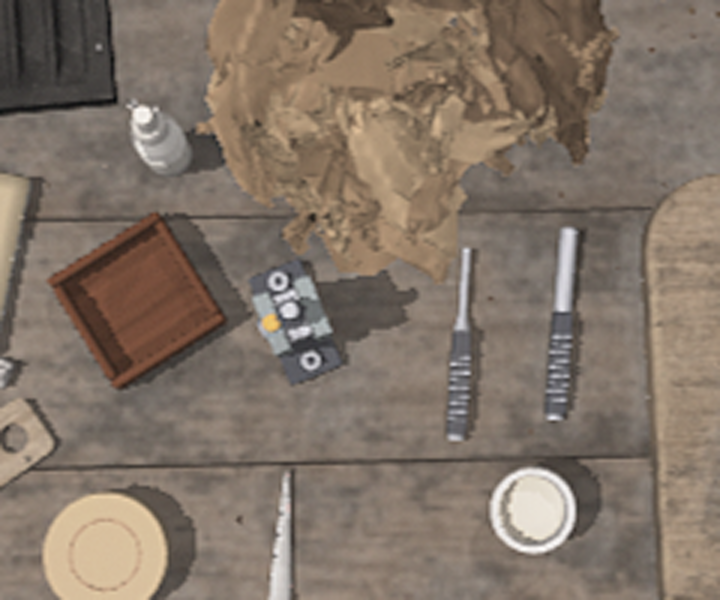

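View pics/scene0c.png

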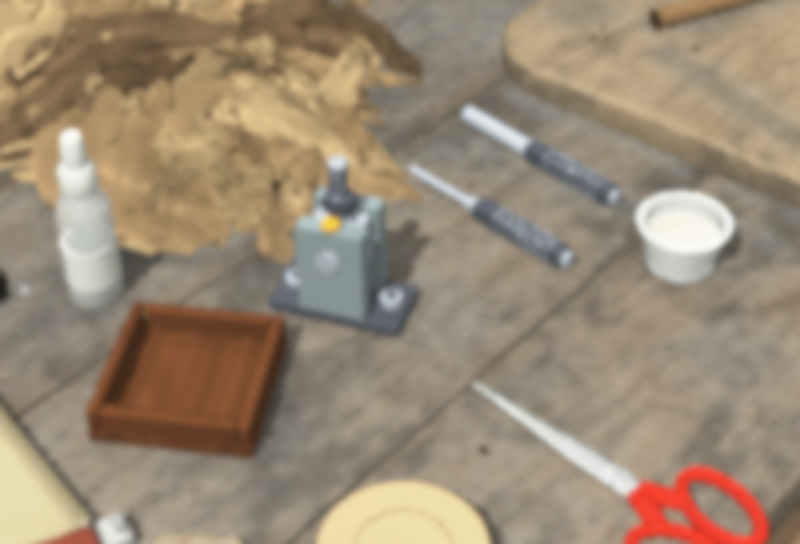

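View pics/scene0.png

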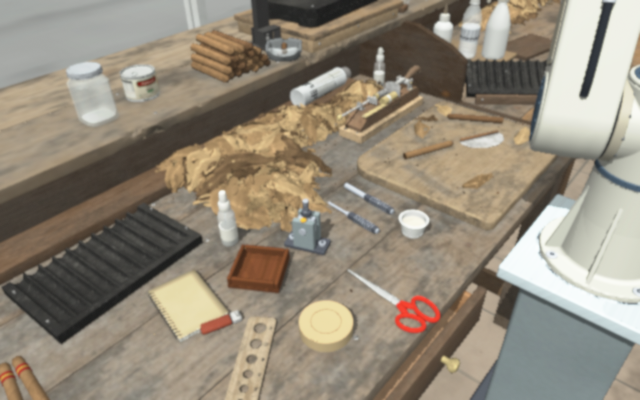

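View pics/top0.png

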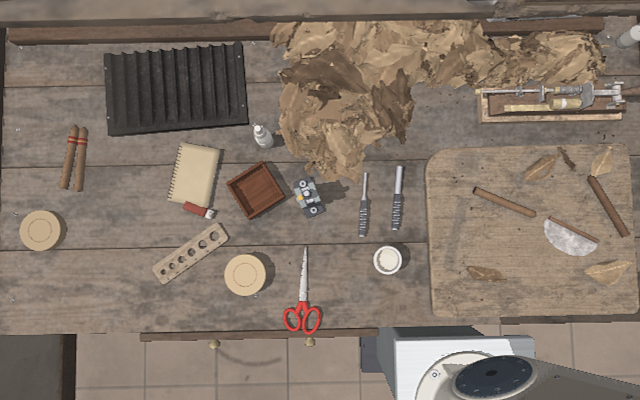

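```bash
cat > h.py <<'E'
import numpy as np,cv2
from scipy.optimize import minimize
from rig import r
def proj(f,P):
    P=np.atleast_2d(P); T=np.linalg.inv(f["pose"]); c=P@T[:3,:3].T+T[:3,3]
    return np.c_[f["fx"]*c[:,0]/-c[:,2]+f["cx"], f["cy"]-f["fy"]*c[:,1]/-c[:,2]]
def unproj(f,uv,z):
    u,v=uv; d=f["pose"][:3,:3]@np.array([(u-f["cx"])/f["fx"],-(v-f["cy"])/f["fy"],-1]); o=f["pose"][:3,3]
    return o+d*(z-o[2])/d[2]
def box(x0,x1,y0,y1,z0,z1): return np.array([[x,y,z] for x in(x0,x1) for y in(y0,y1) for z in(z0,z1)],float)
M=dict(
 clevis=[box(-22,22,-45,45,0,10),box(-22,22,-22,22,0,76),box(-6,6,-6,6,76,116)],
 parts_tray=[box(-50,50,-50,50,0,26)],
 thin_punch=[box(-44,40,-7,7,0,14),box(53,105,-3,3,4,10),np.r_[box(40,40,-7,7,0,14),box(53,53,-3,3,4,10)]],
 thick_punch=[box(-44,40,-7,7,0,14),box(40,105,-6.5,6.5,.5,13.5)])
def place(P,p):
    c,s=np.cos(p[2]),np.sin(p[2]); return np.c_[c*P[:,0]-s*P[:,1]+p[0],s*P[:,0]+c*P[:,1]+p[1],P[:,2]+(p[3] if len(p)>3 else 0)]
S=4
def sil(f,name,p,roi):
    x0,y0,w,h=roi; m=np.zeros((h*S,w*S),np.uint8)
    for b in M[name]:
        q=(proj(f,place(b,p))+.5-[x0,y0])*S*16
        cv2.fillConvexPoly(m,cv2.convexHull(q.astype(np.int32)),1,shift=4)
    return cv2.resize(m.astype(np.float32),(w,h),interpolation=cv2.INTER_AREA)
def fit(name,fm,p0,n=3):
    # fm list of (frame,mask)
    def cost(p):
        t=0
        for f,m in fm:
            ys,xs=np.where(m); roi=(xs.min()-15,ys.min()-15,np.ptp(xs)+31,np.ptp(ys)+31)
            a=sil(f,name,[p[0],p[1],p[2]/50],roi); b=m[roi[1]:roi[1]+roi[3],roi[0]:roi[0]+roi[2]]
            t+=np.abs(a-b).sum()/b.sum()
        return t
    best=None
    x0=np.array([p0[0],p0[1],p0[2]*50])
    for k in range(n):
        s=minimize(cost,x0,method="Nelder-Mead",options=dict(initial_simplex=x0+np.array([[0,0,0],[8,0,0],[0,8,0],[0,0,8]])*(1-.3*k)))
        x0=s.x
    return np.array([s.x[0],s.x[1],s.x[2]/50]),s.fun
def overlay(f,items,roi,k,fn):
    x0,y0,w,h=roi
    a=cv2.resize(f["color"][y0:y0+h,x0:x0+w,::-1],None,fx=k,fy=k,interpolation=cv2.INTER_CUBIC)
    for name,p in items:
        for b in M[name]:
            q=(proj(f,place(b,p))+.5-[x0,y0])*k
            for i in range(len(b)):
                for j in range(i):
                    if (b[i]!=b[j]).sum()==1 : cv2.line(a,tuple(np.int32(q[i]*16).tolist()),tuple(np.int32(q[j]*16).tolist()),(0,255,0),1,cv2.LINE_AA,4)
    cv2.imwrite(fn,a)
E
python3 - <<'E'
from h import *
fs={c:r.grab_frame(c) for c in("scene","top")}
g={}
f=fs["top"]
print({t:unproj(f,uv,0).round() for t,uv in dict(bottle=(268.7,142.3),cup=(387,258)).items()})
# headings guessed from top picture
U=lambda a,b:np.arctan2(*(unproj(f,b,7)-unproj(f,a,7))[[1,0]])
g0=dict(clevis=(307,197,(330,191),(300,203)),parts_tray=(254,190,(240,197),(270,185)),thin_punch=(361,218,(362,230),(365,175)),thick_punch=(396,215,(395,230),(399,170)))
for t,(u,v,a,b) in g0.items():
    p0=list(unproj(f,(u,v),10)[:2])+[U(a,b)]
    ms={}
    for c in fs:
        o=r.outline_of(t,c); ms[c]=(fs[c],o[0]["mask"]) 
    for cs in(["top"],["scene"],["top","scene"]):
        p,e=fit(t,[ms[c] for c in cs],p0); print(t,cs,p.round(3),round(e,3))
    g[t]=p
for c,roi in(("top",(215,130,200,120)),("scene",(215,175,200,120))):
    overlay(fs[c],g.items(),roi,4,f"pics/ov_{c}.png")
np.save("g.npy",g)
E
```

```text
{'bottle': array([615., 448.,   0.]), 'cup': array([337., 176.,   0.])}
clevis ['top'] [483.564 359.117   1.926] 0.051
clevis ['scene'] [485.486 354.825   1.922] 0.064
clevis ['top', 'scene'] [483.326 358.276   1.921] 0.175
parts_tray ['top'] [501.497 479.54   -1.032] 0.037
parts_tray ['scene'] [502.456 476.465  -1.015] 0.029
parts_tray ['top', 'scene'] [501.63  478.516  -1.03 ] 0.093
thin_punch ['top'] [ 4.30407e+02  2.33044e+02 -8.50000e-02] 0.448
thin_punch ['scene'] [ 4.38978e+02  2.29119e+02 -8.70000e-02] 0.611
thin_punch ['top', 'scene'] [ 4.34299e+02  2.32086e+02 -7.90000e-02] 1.166Traceback (most recent call last):
  File "<stdin>", line 13, in <module>
IndexError: list index out of range
```

```bash
python3 - <<'E'
from h import *
fs={c:r.grab_frame(c) for c in("scene","top")}
G={"top":{"clevis":[483.56,359.1,1.926],"parts_tray":[501.5,479.5,-1.032]},"scene":{"clevis":[485.5,354.8,1.922],"parts_tray":[502.5,476.5,-1.015]}}
for c in fs:
    os=r.outline_of("thin_punch",c)+r.outline_of("thick_punch",c)
    for o in os: 
        ys,xs=np.where(o["mask"]); print(c,o["score"],o["at"],xs.min(),xs.max(),ys.min(),ys.max())
    a=unproj(fs[c],r.spot_point("thin_punch",c)[0]["at"],0);print(a)
    m=os[0]["mask"]
    p,e=fit("thin_punch",[(fs[c],m)],[a[0],a[1],-.08]); print(p,e)
    G[c]["thin_punch"]=p
for c,roi in(("top",(215,130,200,120)),("scene",(215,175,200,120))):
    overlay(fs[c],G[c].items(),roi,4,f"pics/ov_{c}.png")
E
```

```text
scene 0.66 [360.2, 220.8] 329 379 203 233
scene 0.93 [371.8, 202.2] 344 394 183 214
[435.43871255 231.87865779   0.        ]
[ 4.36077939e+02  2.29406949e+02 -9.30148467e-02] 0.1793478260869565
top 0.78 [362.4, 212.4] 358 366 176 236
top 0.96 [396.0, 201.5] 390 402 166 229
[433.40965323 240.39233855   0.        ]
[ 4.33037081e+02  2.32794363e+02 -8.79286750e-02] 0.18522350993377484
```

View pics/ov_top.png

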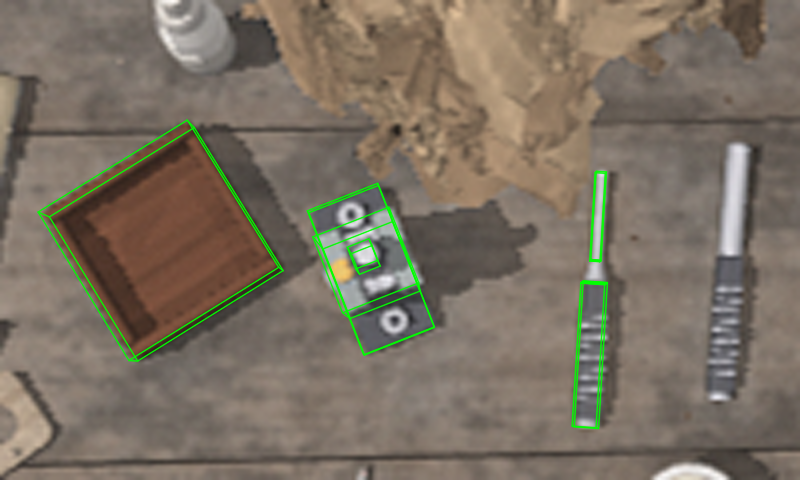

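View pics/ov_scene.png

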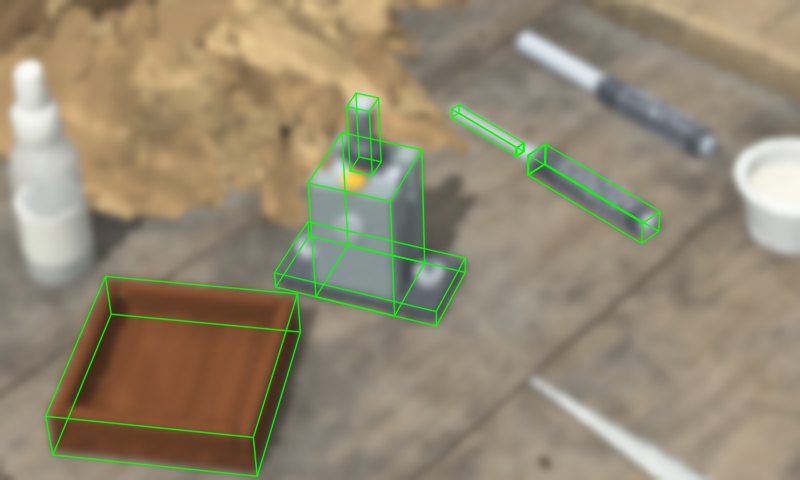

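```bash
cat >> h.py <<'E'
from scipy.spatial.transform import Rotation as Ro
def go(x,y,z,yaw):
    s=r.sense(); R=Ro.from_euler("xyz",s["tcp_rot"]).as_matrix()
    d=R.T@(np.array([x,y,z])-s["eef_pos"])/10
    dy=(yaw-s["tcp_rot"][2]+np.pi)%(2*np.pi)-np.pi
    print("t",round(s["clock"],2),"pos",s["eef_pos"].round(1),"rot",s["tcp_rot"].round(3),"q6",round(s["qpos"][5],2),"F",s["contact_force"].round(1),"op",round(s["opening"],3))
    print("shift",d.round(2),"roll",round(-np.degrees(dy),1))
E
python3 -c "
from h import *
go(458.6,461,150,2.118)"
```

```text
t 2.75 pos [ 214.2 -587.2  231.3] rot [ 3.142 -0.     0.35 ] q6 -0.0 F [-0.3 -0.3 -0.5] op 1.002
shift [ 58.88 -90.09   8.13] roll -101.3
```

{"fn": "drive_tool", "kwargs": {"moves": [[0.5, [58.9, -90.1, 0], -101.3], [0.5, [58.9, -90.1, 0], -101.3], [0.5, [58.9, -90.1, 0], -101.3], [0.5, [58.9, -90.1, 0], -101.3], [0.5, [58.9, -90.1, 0], -101.3], [0.5, [58.9, -90.1, 0], -101.3], [0.5, [58.9, -90.1, 0], -101.3], [0.5, [58.9, -90.1, 0], -101.3], [0.5, [58.9, -90.1, 0], -101.3], [0.5, [58.9, -90.1, 0], -101.3], [0.5, [58.9, -90.1, 0], -101.3], [0.5, [58.9, -90.1, 0], -101.3]], "grip_force": 40}}

```text
clock: 4.25
eef_pos: [384.8, 145.6, 231.7]
tcp_rot: [3.14, 0.001, 2.119]
contact_force: [1.6, -0.2, 0.3]
opening: 0.502
```

```bash
python3 -c "
from h import *
go(458.6,461,60,2.118)"
```

```text
t 4.25 pos [384.8 145.6 231.7] rot [3.140e+00 1.000e-03 2.119e+00] q6 -0.19 F [ 1.6 -0.2  0.3] op 0.502
shift [23.09 22.7  17.19] roll 0.0
```

{"fn": "drive_tool", "kwargs": {"moves": [[0.5, [23.1, 22.7, 0], 0], [0.5, [23.1, 22.7, 0], 0], [0.5, [23.1, 22.7, 0], 0], [0.5, [23.1, 22.7, 0], 0], [0.5, [23.1, 22.7, 6], 0], [0.5, [23.1, 22.7, 12], 0], [0.5, [23.1, 22.7, 17.1], 0], [0.5, [23.1, 22.7, 17.1], 0], [0.5, [23.1, 22.7, 17.1], 0]]}}

```text
clock: 5.38
eef_pos: [458.8, 461.0, 61.6]
tcp_rot: [3.141, 0.001, 2.118]
contact_force: [-0.3, 0.9, 1.3]
opening: 0.502
```

```bash
python3 -c "
from h import *
go(458.6,461,14,2.118)
for c,roi in(('top',(215,130,200,120)),('scene',(215,165,200,130))):
    f=r.grab_frame(c); overlay(f,[],roi,4,f'pics/a_{c}.png')
    s=r.sense();print(c,proj(f,s['eef_pos']))
"
```

```text
t 5.38 pos [458.8 461.   61.6] rot [3.141e+00 1.000e-03 2.118e+00] q6 0.24 F [-0.3  0.9  1.3] op 0.502
shift [ 0.01 -0.02  4.76] roll 0.0
top [[259.26166343 206.72180123]]
scene [[277.80337384 253.8282294 ]]
```

View pics/a_top.png

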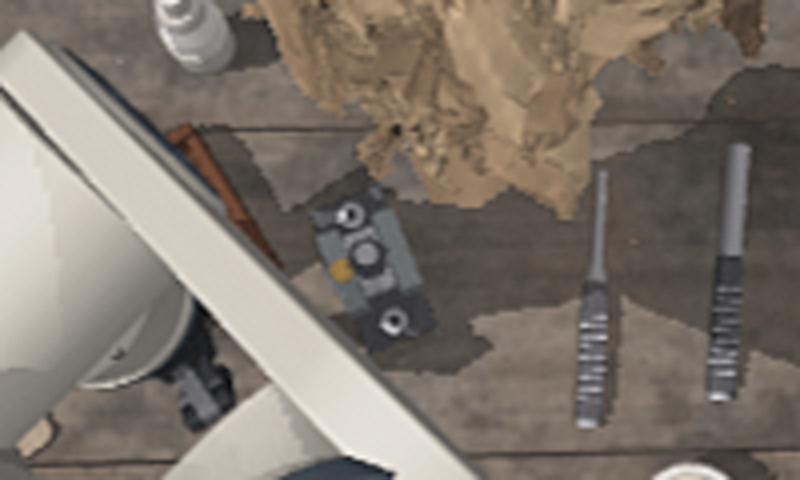

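View pics/a_scene.png

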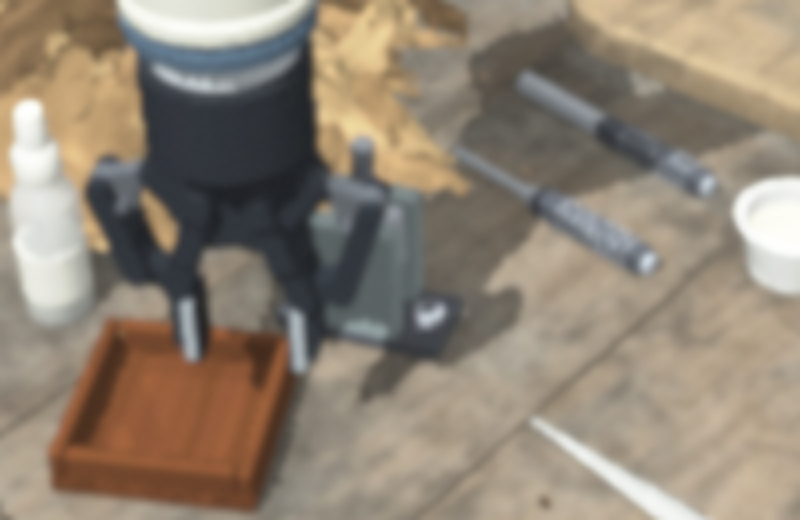

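{"fn": "drive_tool", "kwargs": {"moves": [[0.5, [0, 0, 2.4], 0], [0.5, [0, 0, 4.7], 0], [0.5, [0, 0, 4.7], 0], [1, [0, 0, 4.7], 0], [1, [0, 0, 4.7], 0], [1, [0, 0, 4.7], 0], [1, [0, 0, 4.7], 0], [1, [0, 0, 4.7], 0]], "grip_force": 40}}

```text
clock: 6.48
eef_pos: [460.8, 462.7, 18.7]
tcp_rot: [3.135, -0.001, 2.118]
contact_force: [-1.6, -2.5, 7.5]
opening: 0.075
```

```bash
python3 -c "
from h import *
u=np.array([np.cos(1.924),np.sin(1.924)]); v=np.array([-u[1],u[0]])
t=np.array([484.5,357])+(22+50+4)*u+46*v+8*u
print(t)
go(t[0],t[1],21,1.924)
for c,roi in(('top',(215,130,200,120)),('scene',(215,165,200,130))):
    f=r.grab_frame(c); overlay(f,[],roi,4,f'pics/b_{c}.png')
"
```

```text
[412.28354856 419.90297402]
t 6.47 pos [460.8 462.7  18.7] rot [ 3.135e+00 -1.000e-03  2.118e+00] q6 0.24 F [-1.6 -2.5  7.5] op 0.075
shift [-1.13 -6.37 -0.28] roll 11.1
```

View pics/b_scene.png

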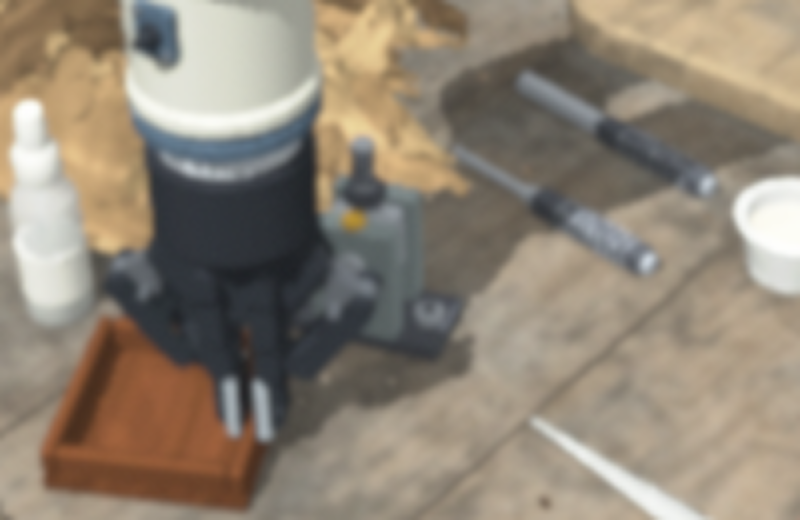

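{"fn": "drive_tool", "kwargs": {"moves": [[1, [0, 0, -0.7], 0], [1, [0, 0, -0.7], 0], [1, [-0.3, -2, -0.7], 4], [1, [-0.7, -4, -0.7], 8], [1, [-1.1, -6.2, -0.7], 11.1], [1, [-1.1, -6.2, -0.7], 11.1], [1, [-1.1, -6.2, -0.7], 11.1]]}}

```text
clock: 7.45
eef_pos: [414.4, 421.9, 25.5]
tcp_rot: [3.134, -0.003, 1.925]
contact_force: [1.2, 0.1, -2.2]
opening: 0.079
```

```bash
python3 -c "
from h import *
t=[412.3,419.9]
go(t[0],t[1],21,1.924)
for c,roi in(('top',(215,130,200,120)),('scene',(215,165,200,130))):
    f=r.grab_frame(c); overlay(f,[],roi,4,f'pics/c_{c}.png')
"
```

```text
t 7.45 pos [414.4 421.9  25.5] rot [ 3.134e+00 -3.000e-03  1.925e+00] q6 0.44 F [ 1.2  0.1 -2.2] op 0.079
shift [-0.11 -0.26  0.45] roll 0.1
```

View pics/c_scene.png

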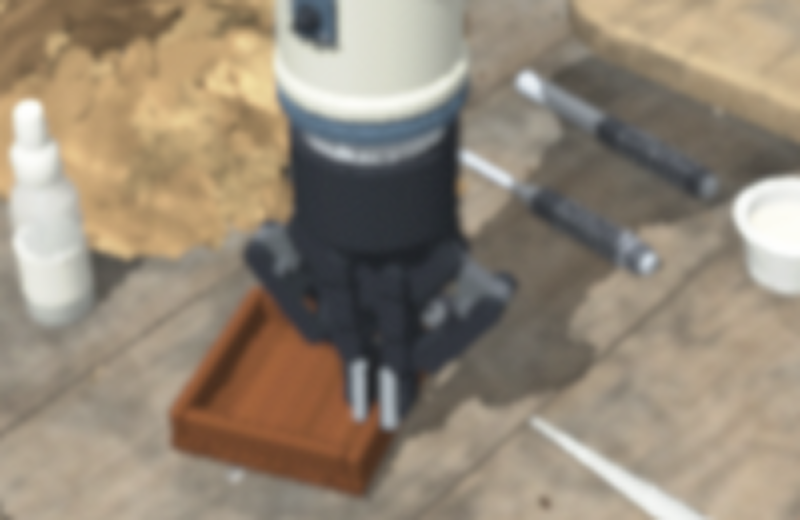

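View pics/c_top.png

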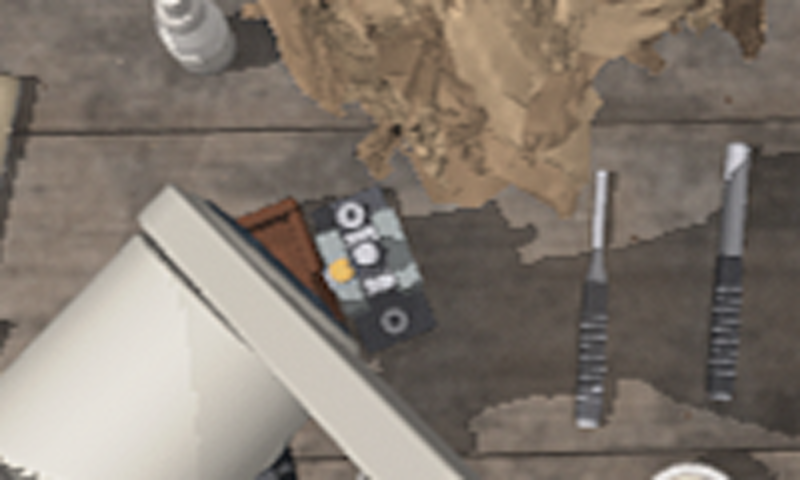

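{"fn": "drive_tool", "kwargs": {"moves": [[1, [-0.1, -0.2, 0.4], 0], [1, [-0.1, -0.2, 0.7], 0], [1, [-0.25, -0.2, 0.7], 0], [1, [-0.4, -0.2, 0.7], 0], [1, [-0.4, -0.2, 0.7], 0]]}}

```text
clock: 8.18
eef_pos: [414.5, 418.0, 18.7]
tcp_rot: [3.133, -0.003, 1.925]
contact_force: [-0.9, 1.9, 2.6]
opening: 0.081
```

{"fn": "drive_tool", "kwargs": {"moves": [[1, [-0.15, 0, 0], 0], [1, [-0.15, 0, 0], 0]]}}

```text
clock: 8.43
eef_pos: [414.8, 416.7, 18.6]
tcp_rot: [3.133, -0.004, 1.925]
contact_force: [-2.5, 3.6, 2.5]
opening: 0.075
```

{"fn": "drive_tool", "kwargs": {"moves": [[1, [-0.2, 0, 0], 0], [1, [-0.2, 0, 0], 0]]}}

```text
clock: 8.68
eef_pos: [414.8, 416.4, 18.7]
tcp_rot: [3.132, -0.006, 1.924]
contact_force: [-7.9, 12.1, 0.5]
opening: 0.078
```

{"fn": "drive_tool", "kwargs": {"moves": [[1, [0.05, 0, 0], 0], [0.6, [0.05, 0, 0], 0], [0.6, [0.05, 0, 0], 0], [0.6, [0.05, 0, -0.5], 0], [0.6, [0.05, 0, -5], 0], [0.6, [0, 0, -10], 0], [0.6, [0, -5, -15], 0], [0.6, [-6, -12, -15], 0], [0.6, [-12, -16, -15], 0], [0.6, [-16, -16, -15], 0]]}}

```text
clock: 9.93
eef_pos: [317.6, 223.4, 166.6]
tcp_rot: [3.132, -0.006, 1.927]
contact_force: [1.8, -0.4, 0.3]
opening: 0.403
```

```bash
python3 - <<'E'
from h import *
go(434.6,231,90,-.09)
fs={c:r.grab_frame(c) for c in("scene","top")}
for c,roi in(('top',(215,130,200,120)),('scene',(215,165,200,130))):
    p=dict(top=(461,430),scene=(462,427))[c]
    it=[]
    for n,p0 in(("parts_tray",(*p,1.924)),("clevis",(484.5,357,1.924))):
        o=r.outline_of(n,c)
        if o:
            q,e=fit(n,[(fs[c],o[0]["mask"])],p0); print(c,n,q.round(3),round(e,3)); it.append((n,q))
    overlay(fs[c],it,roi,4,f'pics/d_{c}.png')
E
```

```text
t 9.93 pos [317.6 223.4 166.6] rot [ 3.132 -0.006  1.927] q6 0.25 F [ 1.8 -0.4  0.3] op 0.403
shift [-3.41 11.15  7.75] roll 115.5
top parts_tray [459.795 427.916   1.938] 0.037
top clevis [483.627 359.24    1.929] 0.051
scene parts_tray [461.279 423.719   1.919] 0.025
scene clevis [490.647 346.151   2.016] 0.433
```

View pics/d_scene.png

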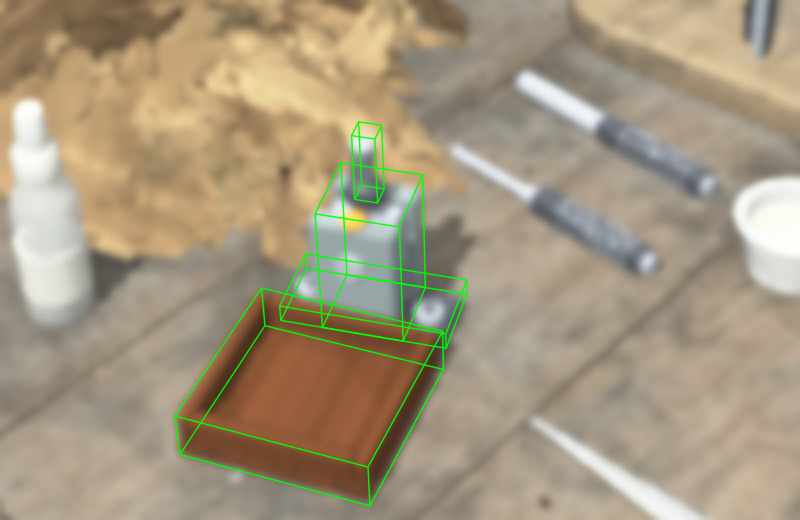

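View pics/d_top.png

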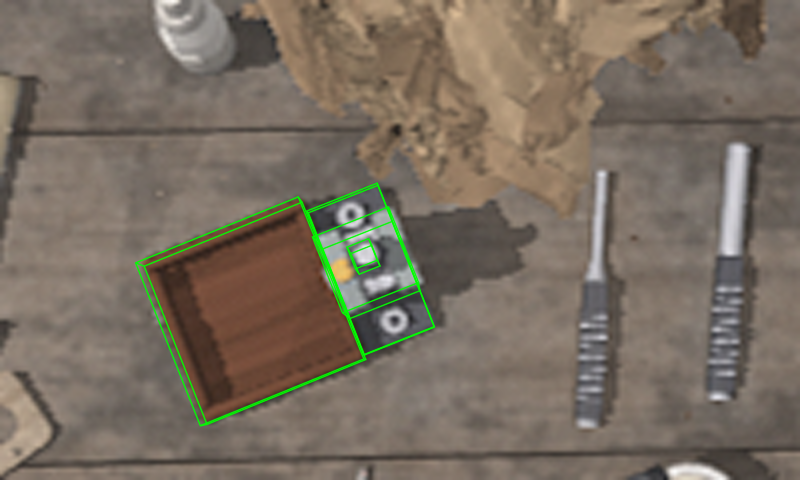

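{"fn": "drive_tool", "kwargs": {"moves": [[0.55, [-3.4, 11.2, 0], 115.5], [0.55, [-3.4, 11.2, 0], 115.5], [0.55, [-3.4, 11.2, 0], 115.5], [0.55, [-3.4, 11.2, 0], 115.5], [0.55, [-3.4, 11.2, 0], 115.5], [0.55, [-3.4, 11.2, 0], 115.5], [0.55, [-3.4, 11.2, 0], 115.5], [0.55, [-3.4, 11.2, 3], 115.5], [0.55, [-3.4, 11.2, 6], 115.5], [0.55, [-3.4, 11.2, 10], 115.5], [0.55, [-3.4, 11.2, 12], 115.5], [0.55, [-3.4, 11.2, 12], 115.5]]}}

```text
clock: 11.72
eef_pos: [436.7, 234.4, 46.1]
tcp_rot: [-3.133, -0.004, -0.089]
contact_force: [-0.0, 0.1, -0.5]
opening: 0.449
```

```bash
python3 - <<'E'
from h import *
go(434.6+3,230.8,5,-.09)
fs={c:r.grab_frame(c) for c in("scene","top")}
for c,roi in(('top',(275,130,150,130)),('scene',(300,165,150,110))):
    overlay(fs[c],[],roi,4,f'pics/e_{c}.png')
E
```

```text
t 11.72 pos [436.7 234.4  46.1] rot [-3.133 -0.004 -0.089] q6 2.14 F [-0.   0.1 -0.5] op 0.449
shift [0.1  0.39 4.11] roll 0.0
```

View pics/e_scene.png

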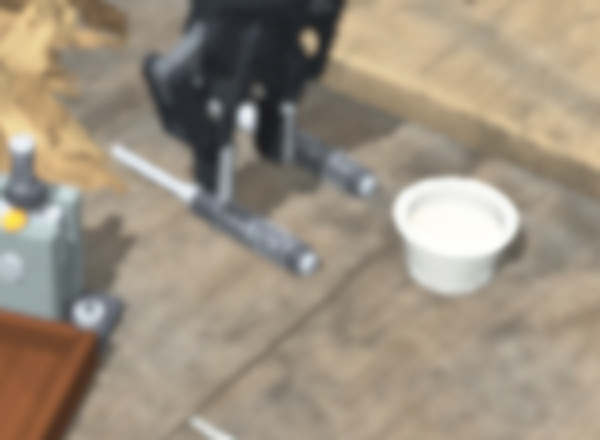

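View pics/e_top.png

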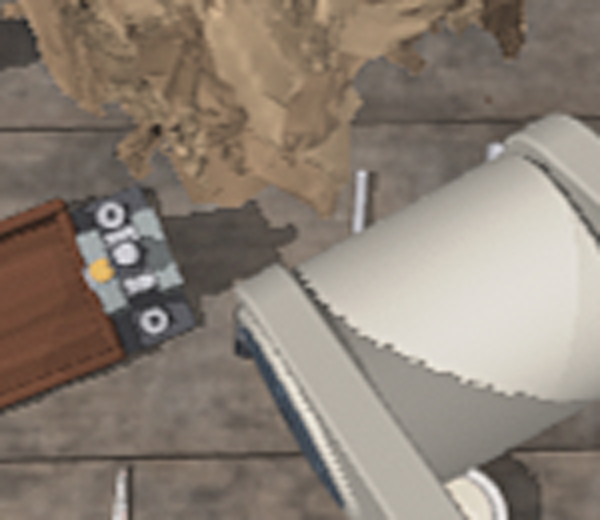

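{"fn": "drive_tool", "kwargs": {"moves": [[0.55, [0.1, 0.4, 2], 0], [0.55, [0.1, 0.4, 3.6], 0], [0.55, [0.1, 0.4, 4.1], 0], [0.55, [0.1, 0.4, 4.1], 0]]}}

```text
clock: 12.32
eef_pos: [438.9, 231.1, 6.9]
tcp_rot: [-3.131, -0.007, -0.087]
contact_force: [0.4, -0.6, 1.2]
opening: 0.447
```

{"fn": "drive_tool", "kwargs": {"moves": [[1, [0, 0, 0], 0], [1, [0, 0, 0], 0], [1, [0, 0, 0], 0], [1, [0, 0, 0], 0], [1, [0, 0, 0], 0]], "grip_force": 80}}

```text
clock: 12.95
eef_pos: [439.3, 231.3, 7.7]
tcp_rot: [-3.131, -0.007, -0.087]
contact_force: [-1.2, -0.5, 6.2]
opening: 0.127
```

{"fn": "drive_tool", "kwargs": {"moves": [[1, [0, 0, -2], 0], [1, [0, 0, -6], 0], [1, [0, 0, -10], 0], [1, [0, 0, -14], 0], [1, [0, 0, -14], 0], [1, [0, 0, -14], 0]]}}

```text
clock: 13.7
eef_pos: [437.6, 229.7, 147.3]
tcp_rot: [-3.131, -0.007, -0.087]
contact_force: [0.5, -0.3, -1.5]
opening: 0.13
```

```bash
python3 - <<'E'
from h import *
u=np.array([np.cos(1.926),np.sin(1.926)])
t=np.array([484.5,357])-147*u
print(t)
go(*t,120,1.926)
fs={c:r.grab_frame(c) for c in("scene","top")}
for c,roi in(('top',(275,130,150,130)),('scene',(290,105,150,140))):
    overlay(fs[c],[],roi,4,f'pics/f_{c}.png')
f=fs["top"]
for uv in [(355,183),(365,175),(375,150),(400,125),(330,180)]: print(uv,unproj(f,uv,0).round(),proj(fs["scene"],unproj(f,uv,0)).round())
E
```

```text
[535.62385573 219.17637584]
t 13.7 pos [437.6 229.7 147.3] rot [-3.131 -0.007 -0.087] q6 2.13 F [ 0.5 -0.3 -1.5] op 0.13
shift [9.83 0.23 2.79] roll -115.3
(355, 183) [514. 246.   0.] [[330. 214.]]
(365, 175) [532. 222.   0.] [[330. 206.]]
(375, 150) [592. 197.   0.] [[318. 192.]]
(400, 125) [650. 135.   0.] [[316. 173.]]
(330, 180) [522. 305.   0.] [[310. 226.]]
```

View pics/f_scene.png

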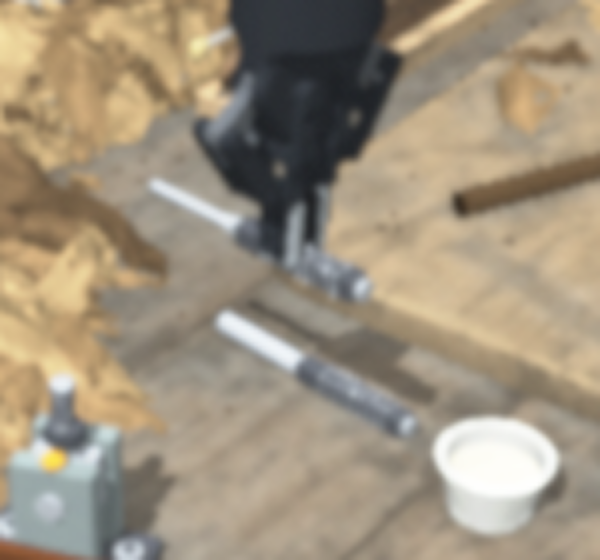

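View pics/f_top.png

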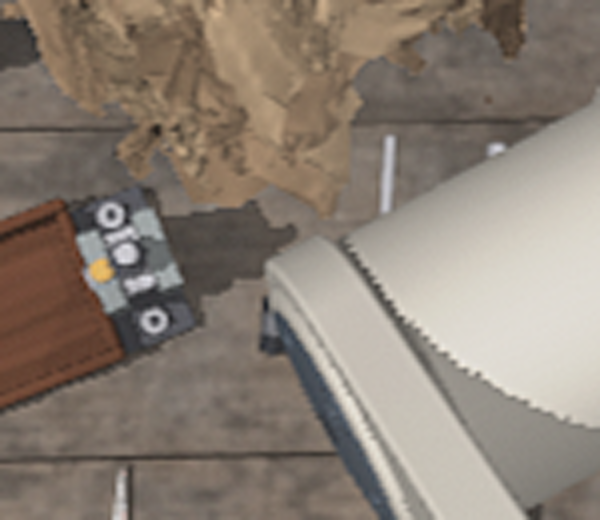

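{"fn": "drive_tool", "kwargs": {"moves": [[1, [9.8, 0.2, 0], -115.3], [1, [9.8, 0.2, 0], -115.3], [1, [9.8, 0.2, 0], -115.3], [1, [9.8, 0.2, 0], -115.3], [1, [9.8, 0.2, 0], -115.3], [1, [9.8, 0.2, 0], -115.3], [1, [9.8, 0.2, 0], -115.3], [1, [9.8, 0.2, 0], -115.3], [1, [9.8, 0.2, 0], -115.3], [1, [9.8, 0.2, 0], -115.3], [1, [9.8, 0.2, 0], -115.3], [1, [9.8, 0.2, 0], -115.3]]}}

```text
clock: 15.3
eef_pos: [533.9, 218.7, 145.5]
tcp_rot: [3.135, -0.006, 1.925]
contact_force: [0.4, 0.5, -1.4]
opening: 0.128
```

```bash
python3 - <<'E'
from h import *
u=np.array([np.cos(1.926),np.sin(1.926)])
t=np.array([484.5,357])-147*u
go(*t,55.7,1.926)
E
```

```text
t 15.3 pos [533.9 218.7 145.5] rot [ 3.135 -0.006  1.925] q6 0.02 F [ 0.4  0.5 -1.4] op 0.128
shift [-0.07  0.12  8.98] roll -0.1
```

{"fn": "drive_tool", "kwargs": {"moves": [[1, [-0.1, 0.1, 3], 0], [1, [-0.1, 0.1, 6], 0], [1, [-0.1, 0.1, 8.5], 0], [1, [-0.1, 0.1, 9], 0], [1, [-0.1, 0.1, 9], 0], [1, [-0.1, 0.1, 9], 0]]}}

```text
clock: 16.05
eef_pos: [536.2, 219.1, 56.4]
tcp_rot: [3.134, -0.006, 1.924]
contact_force: [0.1, 0.8, -0.4]
opening: 0.129
```

```bash
cat > look.py <<'E'
from h import *
import sys
tag=sys.argv[1]
u=np.array([np.cos(1.926),np.sin(1.926)])
s=r.sense(); print(s["eef_pos"].round(1),s["tcp_rot"].round(3),s["contact_force"].round(1))
a=s["eef_pos"]; x,y=a[:2]-4.7*u
for c,roi in(('top',(275,150,120,100)),('scene',(280,160,120,100))):
    f=r.grab_frame(c)
    off=dict(top=(-.95,2.1),scene=(1,-2.2))[c]
    cl=dict(top=(483.6,359.15,1.926),scene=(485.5,354.8,1.926))[c]
    overlay(f,[("clevis",cl)],roi,6,f'pics/{tag}_{c}r.png')
    overlay(f,[("clevis",cl),("thin_punch",(x+off[0],y+off[1],s["tcp_rot"][2],a[2]-7.7))],roi,6,f'pics/{tag}_{c}.png')
E
python3 look.py g
```

```text
[536.2 219.1  56.4] [ 3.134 -0.006  1.924] [ 0.1  0.8 -0.4]
```

View pics/g_scene.png

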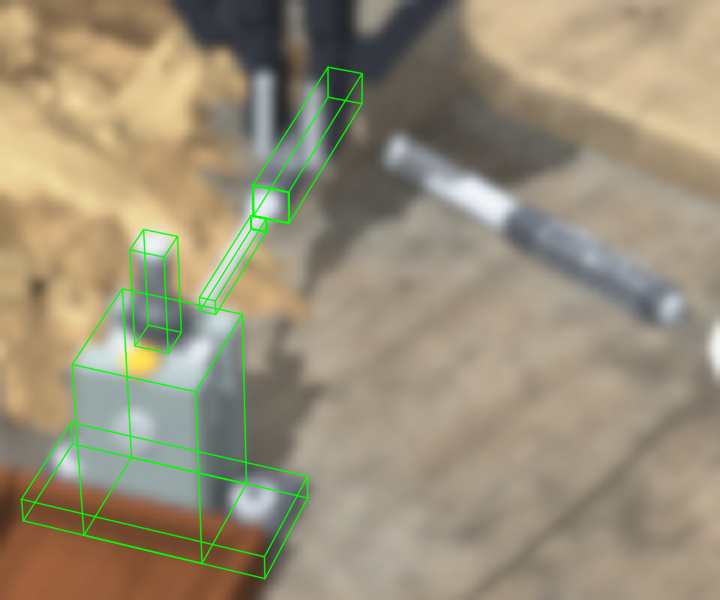

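View pics/g_top.png

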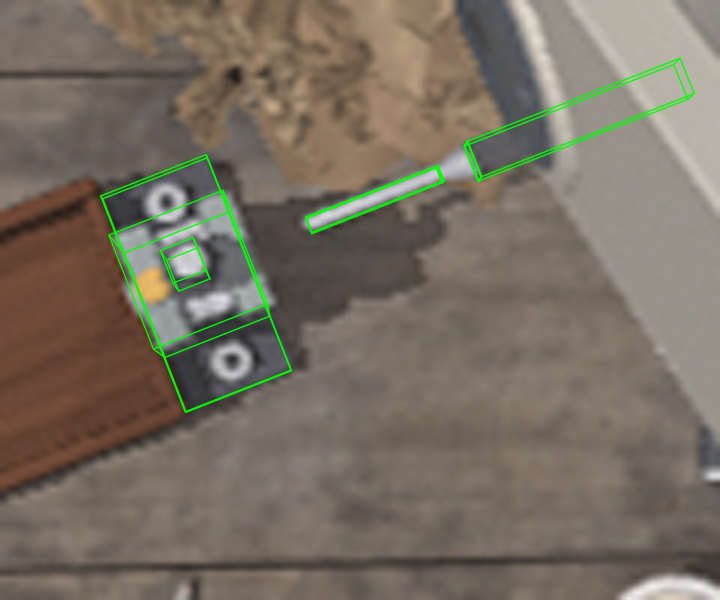

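```bash
cat > ax.py <<'E'
from h import *
import sys
tag=sys.argv[1]
for c,roi in(('top',(310,165,60,40)),('scene',(295,165,60,60))):
    f=r.grab_frame(c); k=10
    cl=dict(top=(483.6,359.15,1.926),scene=(485.5,354.8,1.926))[c]
    x0,y0,w,h=roi
    a=cv2.resize(f["color"][y0:y0+h,x0:x0+w,::-1],None,fx=k,fy=k,interpolation=cv2.INTER_CUBIC)
    for yy,zz,col in((0,55,(0,255,0)),(3,55,(0,0,255)),(-3,55,(255,0,0)),(0,58,(0,255,255)),(0,52,(255,0,255))):
        if c=="top" and zz!=55: continue
        q=(proj(f,place(np.array([[-22,yy,zz],[-105,yy,zz]],float),cl))+.5-[x0,y0])*k
        cv2.line(a,tuple(np.int32(q[0]).tolist()),tuple(np.int32(q[1]).tolist()),col,1,cv2.LINE_AA)
    cv2.imwrite(f'pics/{tag}_{c}.png',a)
E
python3 ax.py ax1
```

```text
(no output)
```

View pics/ax1_top.png

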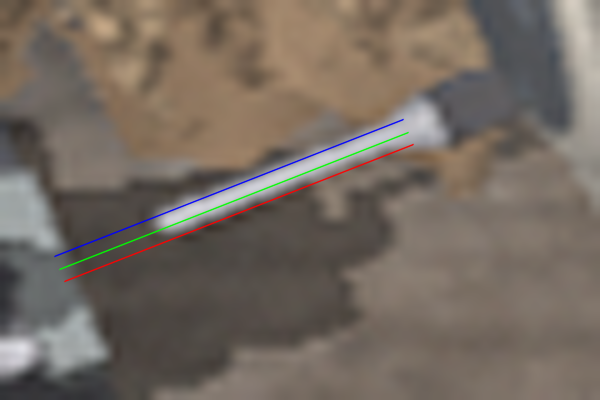

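View pics/ax1_scene.png

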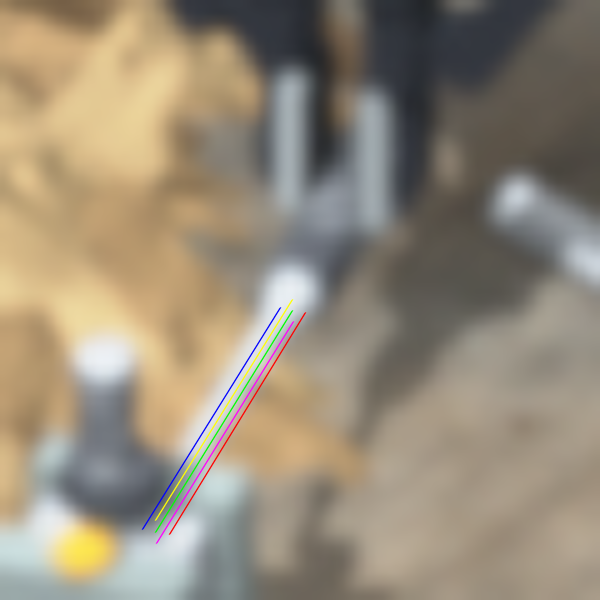

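```bash
python3 - <<'E'
from h import *
f=r.grab_frame("scene"); roi=(278,190,60,75); k=8; x0,y0,w,h=roi
a=cv2.resize(f["color"][y0:y0+h,x0:x0+w,::-1],None,fx=k,fy=k,interpolation=cv2.INTER_CUBIC)
b=a.copy()
cl=(485.5,354.8,1.926)
def dr(P,col,cyc=True):
    q=(proj(f,place(np.array(P,float),cl))+.5-[x0,y0])*k
    cv2.polylines(b,[np.int32(q)],cyc,col,1,cv2.LINE_AA)
t=np.linspace(0,6.283,24)
dr(np.c_[25+0*t,8*np.cos(t),54+8*np.sin(t)],(0,0,255))
dr(np.c_[6*np.cos(t),6*np.sin(t),116+0*t],(0,0,255))
dr([[22,-22,0],[22,22,0],[22,22,76],[22,-22,76]],(0,255,0)); dr([[-22,-22,76],[-22,22,76],[22,22,76],[22,-22,76]],(0,255,0))
dr([[-22,22,10],[-22,22,76]],(0,255,0)); dr([[-22,-45,10],[-22,45,10],[22,45,10],[22,-45,10]],(255,255,0))
cv2.imwrite("pics/clz.png",np.hstack([a,b])[:600,:])
cv2.imwrite("pics/clz.png",cv2.resize(np.hstack([a,b]),(800,500)))
E
```

```text
(no output)
```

View pics/clz.png

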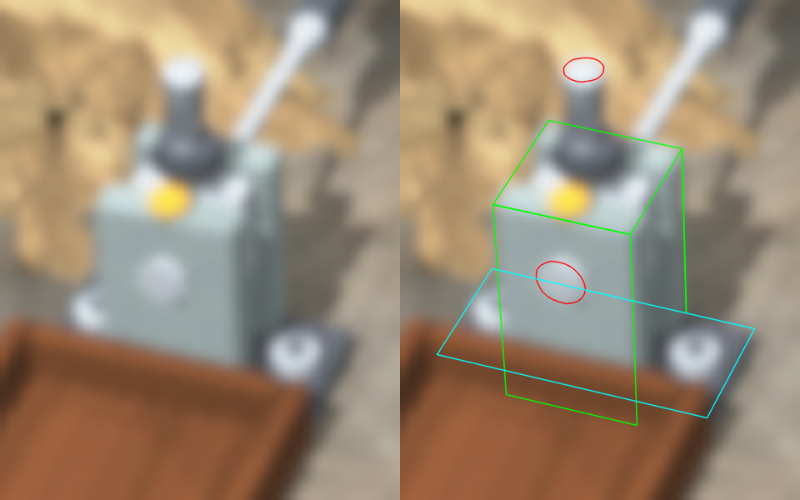

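```bash
cat > nose.py <<'E'
from h import *
from scipy.ndimage import map_coordinates
s=r.sense(); print(s["eef_pos"].round(1),s["tcp_rot"].round(3))
for c in("top","scene"):
    f=r.grab_frame(c); cl=dict(top=(483.6,359.15,1.926),scene=(485.5,354.8,1.926))[c]
    g=f["color"].astype(float).sum(2)
    o=[]
    for X in np.arange(-45,-95,-5.):
        p0,p1=proj(f,place(np.array([[X,-12,55],[X,12,55]],float),cl))
        t=np.linspace(0,1,97); q=p0+(p1-p0)*t[:,None]
        v=map_coordinates(g,[q[:,1],q[:,0]],order=1)
        yy=-12+24*t
        o.append((X,yy[v.argmax()],(lambda w:(w*yy).sum()/w.sum())(np.clip(v-(v.max()-.35*(v.max()-np.median(v))),0,None)),v.max()-np.median(v)))
    print(c,np.round(o,1).tolist())
E
python3 nose.py
```

```text
[535.9 219.   56.1] [ 3.134 -0.006  1.925]
top [[-45.0, -1.5, -1.4, 95.5], [-50.0, -1.8, -1.1, 395.4], [-55.0, 0.0, -0.6, 344.8], [-60.0, -0.5, -0.9, 338.6], [-65.0, -0.8, -0.6, 328.4], [-70.0, -1.2, -0.7, 263.2], [-75.0, -1.5, -0.8, 307.3], [-80.0, 0.2, -0.5, 245.2], [-85.0, -0.2, -0.4, 239.6], [-90.0, -0.5, -0.6, 261.1]]
scene [[-45.0, 6.5, 5.7, 86.9], [-50.0, -2.0, -1.6, 92.3], [-55.0, -1.8, -2.6, 148.8], [-60.0, -2.8, -2.6, 140.2], [-65.0, -3.0, -2.6, 119.6], [-70.0, -2.8, -2.3, 122.1], [-75.0, -2.5, -2.5, 143.2], [-80.0, -2.0, -2.7, 138.0], [-85.0, -2.2, -2.6, 118.7], [-90.0, -2.8, -2.3, 131.9]]
```

{"fn": "drive_tool", "kwargs": {"moves": [[1, [0, -0.07, 0.1], 0], [1, [0, -0.07, 0.1], 0], [1, [0.6, -0.07, 0.1], 0], [1, [1.2, -0.07, 0.1], 0], [1, [1.8, -0.07, 0.1], 0], [1, [2.2, -0.07, 0.1], 0], [1, [2.6, -0.07, 0.1], 0], [1, [2.8, -0.07, 0.1], 0]]}}

```text
clock: 17.4
eef_pos: [525.3, 245.0, 55.0]
tcp_rot: [3.135, -0.006, 1.925]
contact_force: [2.4, -6.4, 0.0]
opening: 0.132
```

```bash
python3 look.py i; python3 nose.py
```

```text
[525.3 245.   55. ] [ 3.135 -0.006  1.925] [ 2.4 -6.4  0. ]
[525.4 244.9  55. ] [ 3.135 -0.006  1.925]
top [[-45.0, 0.8, 0.2, 381.3], [-50.0, 0.5, 0.1, 370.9], [-55.0, 0.0, 0.4, 360.3], [-60.0, -0.2, 0.3, 343.9], [-65.0, 0.0, 0.3, 290.1], [-70.0, 1.0, 0.5, 251.2], [-75.0, 0.8, 0.4, 275.1], [-80.0, 0.2, 0.5, 257.0], [-85.0, 1.5, 1.2, 107.4], [-90.0, -10.0, -9.9, 30.3]]
scene [[-45.0, 4.5, 5.1, 86.1], [-50.0, 0.2, -0.4, 114.4], [-55.0, -1.5, -1.0, 149.0], [-60.0, -1.2, -1.3, 148.6], [-65.0, -1.0, -1.1, 123.1], [-70.0, -0.5, -1.0, 141.2], [-75.0, -1.5, -1.2, 148.1], [-80.0, -2.0, -1.6, 135.1], [-85.0, -1.5, -2.5, 129.4], [-90.0, -3.5, -3.9, 73.0]]
```

View pics/i_topr.png

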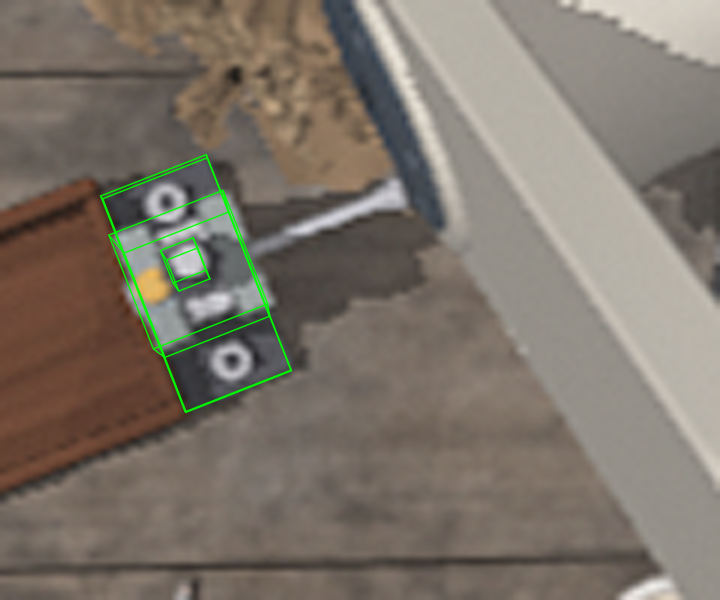

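View pics/i_scener.png

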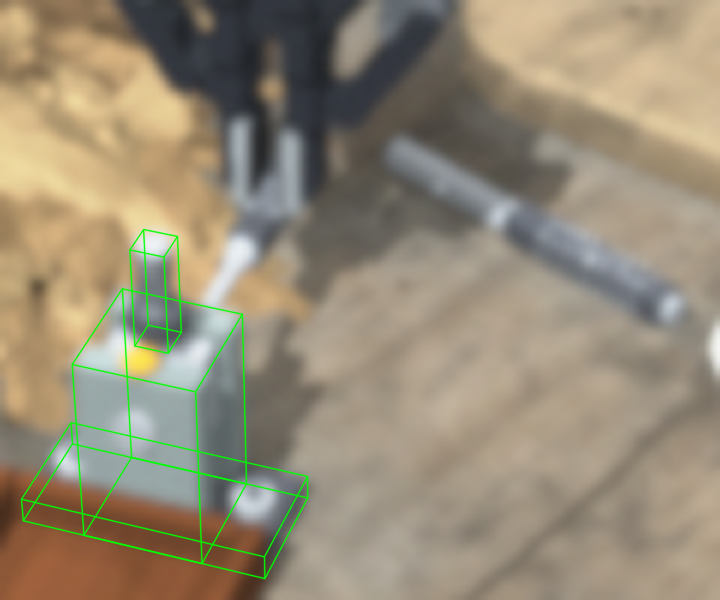

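{"fn": "drive_tool", "kwargs": {"moves": [[1, [0.2, 0, 0], 0], [1, [0.35, 0, 0], 0], [1, [0.5, 0, 0], 0]]}}

```text
clock: 17.98
eef_pos: [524.0, 248.4, 55.0]
tcp_rot: [3.135, -0.005, 1.925]
contact_force: [2.9, -7.1, -1.3]
opening: 0.125
```

{"fn": "drive_tool", "kwargs": {"moves": [[1, [0.4, 0, 0], 0], [1, [0.8, 0, 0], 0], [1, [1.2, 0, 0], 0], [1, [1.6, 0, 0], 0], [1, [2, 0, 0], 0], [1, [2.2, 0, 0], 0]]}}

```text
clock: 18.73
eef_pos: [516.6, 268.0, 55.1]
tcp_rot: [3.135, -0.003, 1.925]
contact_force: [2.9, -7.7, -1.3]
opening: 0.13
```

```bash
python3 look.py j
```

```text
[516.6 268.   55.1] [ 3.135e+00 -3.000e-03  1.925e+00] [ 2.9 -7.7 -1.3]
```

View pics/j_scener.png

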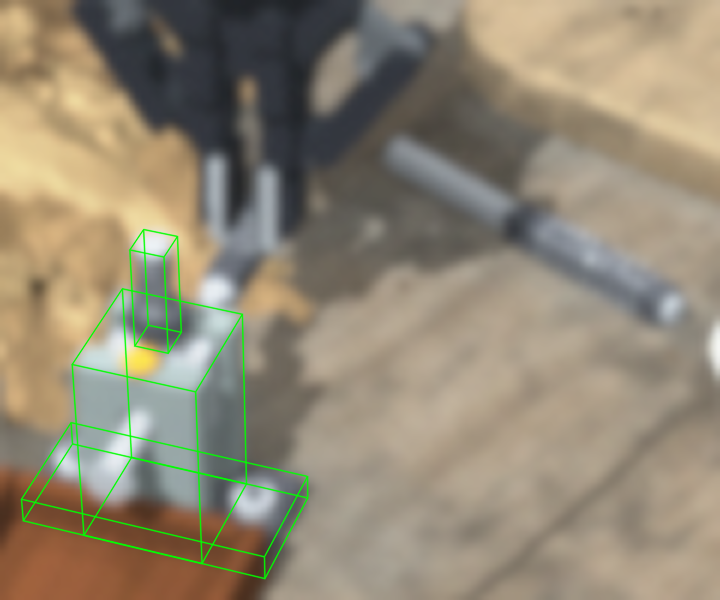

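View pics/j_topr.png

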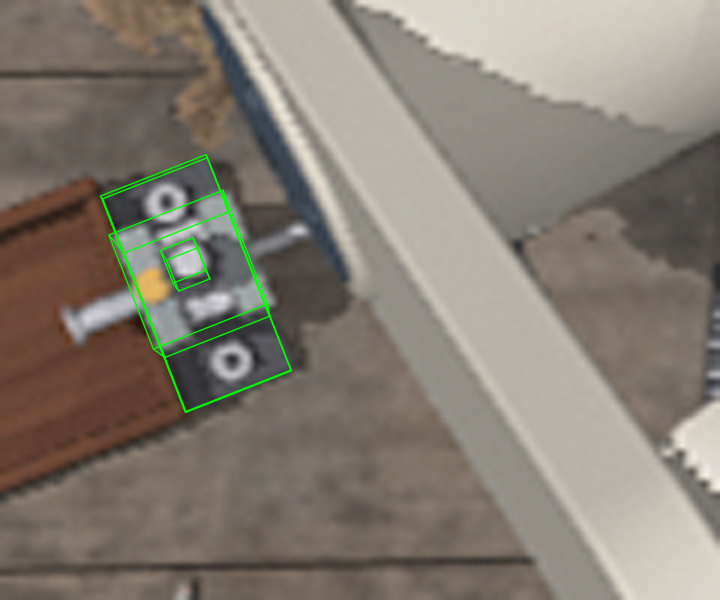

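{"fn": "drive_tool", "kwargs": {"moves": [[1, [0.4, 0, 0], 0], [1, [0.8, 0, 0], 0], [1, [1.2, 0, 0], 0], [1, [1.5, 0, 0], 0], [1, [1.7, 0, 0], 0], [1, [1.7, 0, 0], 0], [1, [1.7, 0, 0], 0]]}}

```text
clock: 19.7
eef_pos: [510.5, 284.4, 55.1]
tcp_rot: [3.135, -0.004, 1.925]
contact_force: [0.5, -0.0, -1.7]
opening: 0.13
```

```bash
python3 look.py k
```

```text
[510.5 284.4  55.1] [ 3.135 -0.004  1.925] [ 0.5 -0.  -1.7]
```

View pics/k_scener.png

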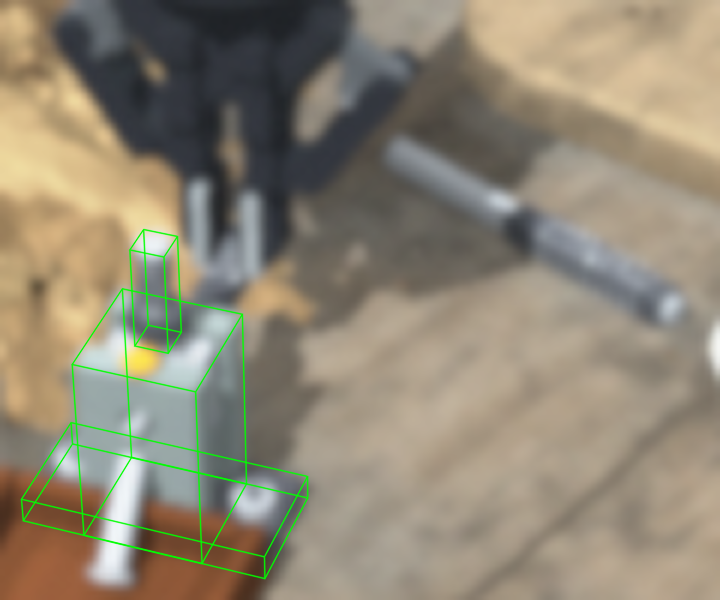

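View pics/k_topr.png

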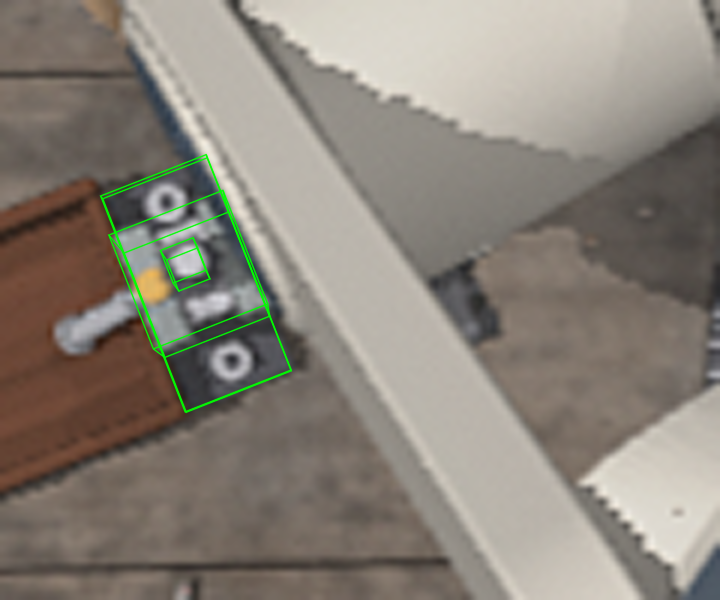

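{"fn": "drive_tool", "kwargs": {"moves": [[1, [0, 0, 0], 0], [1, [0, 0, 0], 0], [1, [0, 0, 0], 0]]}}

```text
clock: 20.18
eef_pos: [510.6, 284.3, 55.1]
tcp_rot: [3.135, -0.004, 1.925]
contact_force: [-0.6, -0.0, -0.8]
opening: 0.125
```

```bash
python3 look.py l
```

```text
[510.6 284.3  55.1] [ 3.135 -0.004  1.925] [-0.6 -0.  -0.8]
```

View pics/l_scener.png

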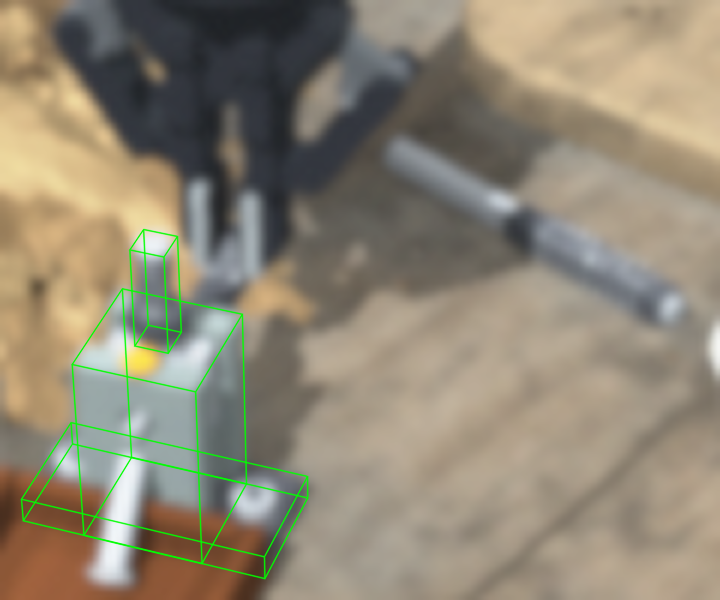

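```bash
python3 - <<'E'
from h import *
f=r.grab_frame("scene"); ft=r.grab_frame("top")
cl=(485.5,354.8,1.926); ct=(483.6,359.15,1.926)
def loc(f,uv,z,c):
    p=unproj(f,uv,z)[:2]-np.array(c[:2]); a=c[2]; return np.round([p[0]*np.cos(a)+p[1]*np.sin(a),-p[0]*np.sin(a)+p[1]*np.cos(a)],1)
for z in(8,12,16): print("head",z,loc(f,(298.7,255.8),z,cl), "top",loc(ft,(275+70/6,150+332/6),z,ct))
for z in(25,30,35,40,45): print("tail",z,loc(f,(301.7,236.6),z,cl),"top",loc(ft,(275+128/6,150+300/6),z,ct))
roi=(285,215,40,50);x0,y0,w,h=roi
cv2.imwrite("pics/pin.png",cv2.resize(f["color"][y0:y0+h,x0:x0+w,::-1],None,fx=12,fy=12,interpolation=cv2.INTER_CUBIC))
print(r.spot_point("hinge_pin","scene"),r.spot_point("hinge_pin","top"))
E
```

```text
head 8 [46.5  0.4] top [51.6  1.5]
head 12 [50.5  2.2] top [51.3  1.8]
head 16 [54.4  4. ] top [51.   2.2]
tail 25 [ 7.3 -8.2] top [25.4 -0.4]
tail 30 [12.7 -5.8] top [25.2  0. ]
tail 35 [18.  -3.4] top [25.   0.5]
tail 40 [23.4 -1. ] top [24.8  0.9]
tail 45 [28.7  1.4] top [24.6  1.3]
[{'at': [300.2, 244.9], 'score': 0.4}] [{'at': [292.6, 203.2], 'score': 0.64}, {'at': [270.2, 141.5], 'score': 0.55}]
```

View pics/pin.png

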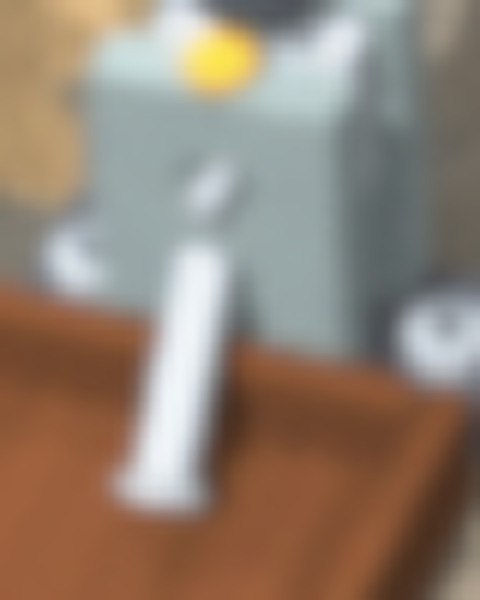

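{"fn": "drive_tool", "kwargs": {"moves": [[1, [-1, 0, 0], 0], [1, [-2.5, 0, 0], 0], [1, [-4, 0, 0], 0], [1, [-6, 0, 0], 0], [1, [-8, 0, 0], 0], [1, [-8, 0, -2], 0], [1, [-8, 0, -5], 0], [1, [-8, 0, -5], 0]]}}

```text
clock: 21.48
eef_pos: [539.9, 208.6, 106.8]
tcp_rot: [3.131, -0.004, 1.924]
contact_force: [0.4, -0.2, -1.4]
opening: 0.131
```

```bash
python3 look.py m; python3 -c "
from h import *
go(430,240,9,1.926)"
```

```text
[539.9 208.6 106.8] [ 3.131 -0.004  1.924] [ 0.4 -0.2 -1.4]
t 21.57 pos [538.2 208.3 104.6] rot [ 3.135 -0.004  1.924] q6 0.01 F [-0.8  0.1 -1.6] op 0.126
shift [ 6.68 -9.12  9.52] roll -0.1
```

View pics/m_scener.png

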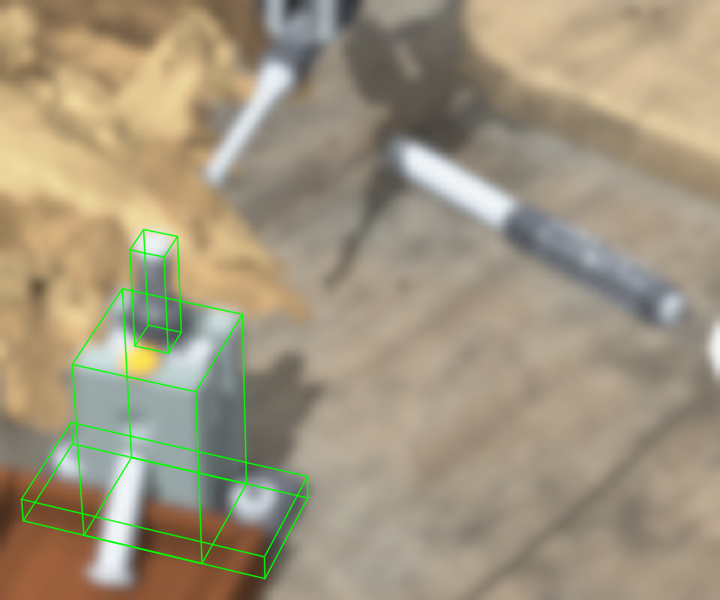

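{"fn": "drive_tool", "kwargs": {"moves": [[1, [0, -5, 0], 0], [1, [0, -9.1, 0], 0], [1, [2, -9.1, 0], 0], [1, [6.7, -9.1, 0], 0], [1, [6.7, -9.1, 3], 0], [1, [6.7, -9.1, 6], 0], [1, [6.7, -9.1, 8.5], 0], [1, [6.7, -9.1, 9.3], 0], [1, [6.7, -9.1, 9.5], 0], [1, [6.7, -9.1, 9.6], 0]]}}

```text
clock: 22.82
eef_pos: [430.5, 240.4, 8.7]
tcp_rot: [3.134, -0.004, 1.924]
contact_force: [-0.9, 0.5, -1.0]
opening: 0.128
```

```bash
python3 -c "
from h import *
go(430,240,8,1.926)
f=r.grab_frame('scene'); overlay(f,[],(290,190,130,100),6,'pics/n.png')"
```

```text
t 22.82 pos [430.5 240.4   8.7] rot [ 3.134 -0.004  1.924] q6 0.15 F [-0.9  0.5 -1. ] op 0.128
shift [-0.02 -0.06  0.07] roll -0.1
```

View pics/n.png

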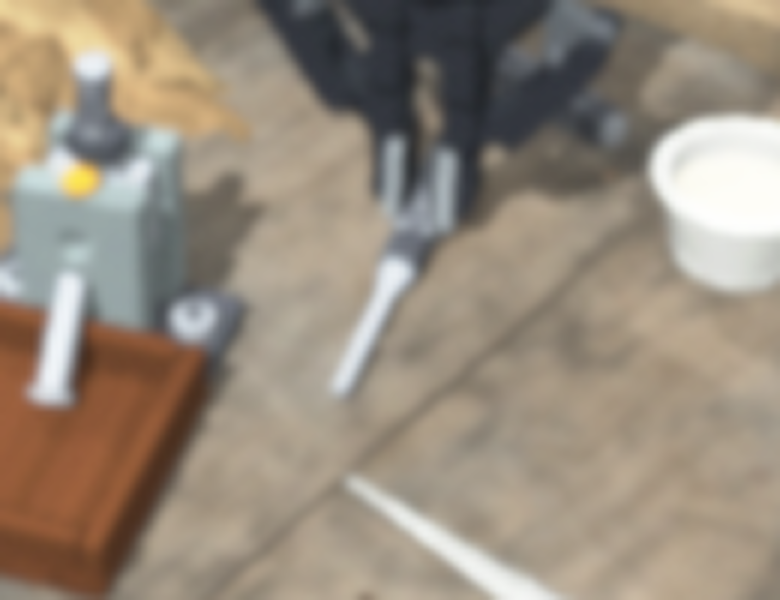

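{"fn": "drive_tool", "kwargs": {"moves": [[1, [0, 0, 0.1], 0], [0.5, [0, 0, 0.1], 0], [0.5, [0, 0, 0.1], 0], [0.5, [0, 0, 0.1], 0], [0.5, [0, 0, -1], 0], [0.5, [0, 0, -5], 0], [0.5, [0, 0, -11], 0], [0.5, [-6, 0, -16], 0], [0.5, [-12, 0, -18], 0], [0.5, [-18, 0, -18], 0], [0.5, [-24, 0, -18], 0], [0.5, [-24, 0, -18], 0]]}}

```text
clock: 24.38
eef_pos: [513.6, 10.8, 188.8]
tcp_rot: [3.132, -0.003, 1.92]
contact_force: [0.4, -0.2, -0.3]
opening: 0.499
```

```bash
python3 - <<'E'
from h import *
print(r.sense()["eef_pos"])
fs={c:r.grab_frame(c) for c in("scene","top")}
q={}
for c in fs:
    for n,p0 in(("parts_tray",(460,426,1.926)),("thin_punch",(432,236,1.926))):
        o=r.outline_of(n,c)
        if o:
            q[n],e=fit(n,[(fs[c],o[0]["mask"])],p0); print(c,n,q[n].round(3),round(e,3))
    for n in("mist_bottle","paste_cup_3"): print(n,r.spot_point(n,c)[:1])
    ft=fs[c]; t=q["parts_tray"]
    for h in r.spot_point("hinge_pin",c):
        p=unproj(ft,h["at"],26)[:2]-t[:2]; print(c,"pin in tray",h["score"],p@[np.cos(t[2]),np.sin(t[2])],p@[-np.sin(t[2]),np.cos(t[2])])
overlay(fs["top"],[("parts_tray",t)],(235,120,180,150),4,"pics/o_top.png")
overlay(fs["scene"],[],(215,165,200,130),4,"pics/o_scene.png")
E
```

```text
[513.61369722  10.81610224 188.80308119]
scene parts_tray [461.987 424.496   1.963] 0.112
scene thin_punch [434.742 235.125   1.934] 0.199
mist_bottle [{'at': [230.5, 240.8], 'score': 0.87}]
paste_cup_3 [{'at': [413.0, 231.6], 'score': 0.79}]
scene pin in tray 0.62 -49.384618377674904 -2.532686246331282
top thin_punch [432.697 239.254   1.933] 0.157
mist_bottle [{'at': [272.3, 140.8], 'score': 0.69}]
paste_cup_3 [{'at': [383.7, 257.2], 'score': 0.77}]
top pin in tray 0.65 -29.765505831464505 6.081528643006664
```

View pics/o_top.png

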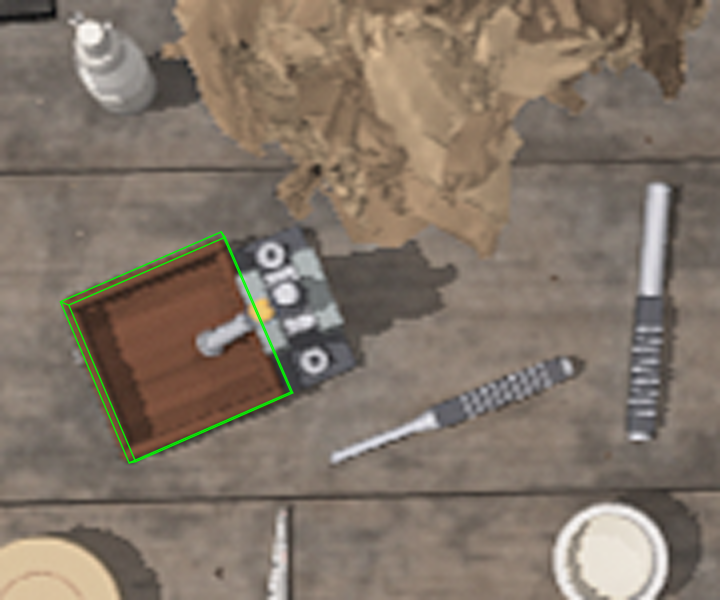

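View pics/o_scene.png

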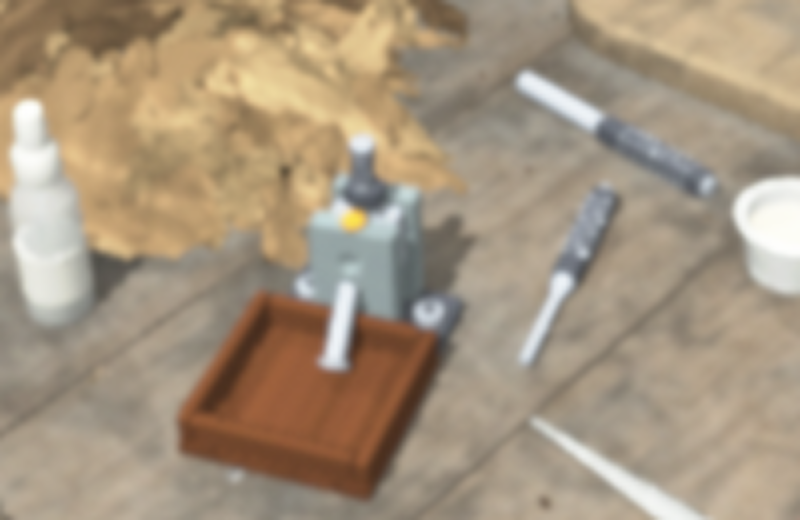

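```bash
python3 -c "
from rig import r
print(r.sense()['contact_force'], r.sign_off())"
```

```text
the job is handed in; nothing more can be done
[-0.42333433  0.00776069 -0.6688047 ] None
```

I handed the job in at about 24.5 s of the 72 s allowed. The pin is out and in the tray. It is leaning rather than lying flat.

**What I did:** I set the tray flush against the head side of the clevis. Then I pushed the pin out with the thin punch at about 8 N until its tip was roughly 46 mm inside the mouth. I laid the punch on the worktop and moved the gripper clear.

**Last checks:**
- **Pin:** Its head is on the tray floor and its tail leans against the clevis face. It looked the same in every picture from the drop to hand-in. I put its middle about 35 mm from the tray centre (limit 42 mm) and at most about 32 mm high (limit 35 mm), so both margins are slim.
- **Tray and punch:** The tray looks flat against the clevis and the punch is at rest on the worktop.
- **Bottle and cup:** Neither was touched, and both look unmoved in the pictures.

**Checks that disagreed:**
- **Pin position:** The network put the pin's middle at about -49 mm in the tray from the scene camera and -30 mm from the top camera. I discarded the -49 mm. The head and tail positions from both cameras, together with the known pin length, give about -35 mm.
- **Cameras:** The two cameras differ from each other by about 4 mm. I worked with positions relative to the clevis to allow for that.
- **Tray fit:** In the last check the tray was fitted from the scene camera only, and less closely because the pin hides part of it. The flush fit was measured earlier, just after I placed the tray.

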